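# Key in the sole press programme

### The arm

A 6-joint arm with a two-finger parallel gripper is mounted at the origin on a cart in front of the work surface, level with it; the furniture and walls round the work are solid. World frame = base frame: x ahead of the robot, y to its left, z up, the work surface at z = 0. Lengths are in m, angles in degrees, forces in N, time in s.
With the tool pointing down it reaches from about 0.375 to 0.9 m from the base axis. Payload 3.1 kg.
Tool frame: the origin (TCP) lies on the centre line of the jaws, within the pads' length; the fingertips stand 25 mm ahead of it and the grasp point (between the pads) lies 6 mm ahead of it; z points along the fingers, y is the line along which they close (so a half turn about z gives the same grasp; the last joint's range is limited). The gripper opens to 87 mm and grips with 3 to 60 N. Pads are 19 mm wide; open, the fingers measure 117 mm over their backs; the gripper's body (75 mm by 190 mm) begins 51 mm behind the grasp point.
Start: joints at [-85.113, 30.224, 82.088, -0, 67.689, -10.227], TCP at [0.163, -0.603, 0.248] pointing down, gripper open.
Joint ranges: [-176.69, 176.69], [-43.24, 126.21], [12.49, 139.97], [-82, 262], [0, 151.66], [-163.58, 163.58]. Speed limits (degrees/s): [159.86, 159.86, 180, 180, 180, 180].

### API

Orientations are given as a 3x3 rotation matrix whose columns are the frame's x, y, z axes.
In Python, from rig import read_state, capture, camera_params, hand_in gives the robot as it stands.
- The arm moves only by the tool apply_moves, never from a script. Its argument "rows" is a list of rows, each an object of numbers: "x", "y", "z": the shift along the tool's x, y, z in mm; "rx", "ry", "rz": the turn, a rotation vector about the tool's x, y, z in units of 6 degrees (1.0 is 6 degrees); "claw": the closure in counts, from 0 (fully open) to 255 (shut). A call has 1 to 10 rows; each row is the pose to reach, as a shift and turn from the pose commanded when the call began, along the tool's axes at that moment; what a row does not reach only later rows make up. A row lasts 1/8 s, in which the tool goes at most 62.5 mm and 10.7 degrees, less where a joint would pass 70% of its speed; a pose out of reach is approached as far as the arm can. A call with a gripper value outside its range is refused whole. The fingers move at their own pace and stop on an object; the grip force is fixed at half the most. Time passes only in rows, so rows that repeat a pose let the fingers close. It gives the time, the measured TCP pose, the force, the opening and the grip force at its end, in the units of the state.
- read_state(): the state, without advancing time (a new reading comes with each control period).
- capture(name): name is "scene" or "top" or "wrist"; returns (picture, depth): 400x640x3 uint8, red, green, blue; 400x640 float32, m along the optical axis (not along the pixel's ray), 0 where there is no reading.
- camera_params(name): a dict with "fx", "fy", "cx", "cy" (pixels), "xyz" and "orientation" of the camera in the world. Camera axes: x right, y up, looking along -z (the intrinsics and any distortion apply to the point x, -y, -z); pixel columns grow to the right and rows downward; lengths in m; the calibration is good to about 2 mm. A picture is of the moment at which its call begins: read the wrist's pose just before it. camera_params takes no time and is no camera call; for the wrist camera it gives the pose at the moment of the call.
- hand_in(): hands the job in; it is judged then, once.
The state is a dict: "time_s": time; "joint_positions": joint angles; "qvel": joint speeds; "tau": joint torques, N m; "position": TCP position; "tcp_rot": TCP orientation; "force": force on the tool from outside, world axes, zero at the start; "moment": the same for the moment, N m; "opening": opening from 0.0 (shut) to 1.0 (fully open); "grasp_force": force on a finger pad.
Only numpy, scipy, OpenCV 4.12 (cv2) and the standard library are available. Lean on these libraries where they do the work, as an engineer would, in place of code of your own. Each camera call takes 0.05 s, during which the arm holds its last target. There are 200 camera calls.

### The job

Start the programme on the sole press's control box by pressing its keys one at a time, each fully home: first the large round key, then the square key, then the large round key again, this time keeping it down for a good two seconds, and last the long bar key, which stays down. Let each spring key come right back up before the next, press gently (the keys stand at uneven heights and no push may exceed 30 N), do not press the small round key, and leave the things lying round about where they are.

Things in the scene. Friction and masses are not known exactly. Their poses are not given: they have to be found in the camera images.
- console: grey control box of the sole press, 190 mm deep (x), 300 mm wide (y), fixed on the bench. Origin: centre of its underside; x from its front edge (robot side) to its back, z up. Its front panel rises to the back at 25 degrees and has a row of four keys along y, 64 mm apart, in an order that varies; the flat ledge behind, 84 mm high, carries a lump of wax and a polish tin.
- panel_mid (a point): middle of the sloping panel's surface, half-way along the row of keys. Frame as console's. All key axes are square to the panel: out of it they run along (-0.423, 0, 0.906) in this frame, that is up and leaning 25 degrees towards the front. Keys are pressed in the opposite way.
- round_base: fixed steel plate, 50 x 50 mm, under the large round key (round black cap, 30 mm diameter, 8 mm thick). Origin on the key's axis, on the panel surface; frame as console's, key axis as told at panel_mid. At rest the top of the cap stands 18 to 32 mm out from the origin along that axis; how far differs from key to key and time to time and has to be felt or seen.
- square_base: fixed steel plate, 50 x 50 mm, under the square key (black cap 27 x 27 mm, 8 mm thick). Origin on the key's axis, on the panel surface; frame as console's, key axis as told at panel_mid. At rest the top of the cap stands 18 to 32 mm out from the origin along that axis; how far differs from key to key and time to time and has to be felt or seen.
- bar_base: fixed steel plate, 50 x 50 mm, under the bar key (long narrow black cap, 44 mm up the slope by 15 mm across, 8 mm thick). Origin on the key's axis, on the panel surface; frame as console's, key axis as told at panel_mid. At rest the top of the cap stands 18 to 32 mm out from the origin along that axis; how far differs from key to key and time to time and has to be felt or seen.
- small_base: fixed steel plate, 50 x 50 mm, under the small round key (round black cap, 18 mm diameter, 8 mm thick), which clears the programme and must not be pressed. Origin on the key's axis, on the panel surface; frame as console's, key axis as told at panel_mid. At rest the top of the cap stands 18 to 32 mm out from the origin along that axis; how far differs from key to key and time to time and has to be felt or seen.
- round_key (a joint): large round key. Joint in m: 0 = up at rest, 0.008 = fully home on its stop; grows as the key is pressed in along its axis. The stop is rubber-cushioned: above 10 N it gives 1 mm for each further 6 N. Spring key: 3 N starts it, 7 N brings it fully home, and it springs back up when let go.
- square_key (a joint): square key. Joint in m: 0 = up at rest, 0.008 = fully home on its stop; grows as the key is pressed in along its axis. The stop is rubber-cushioned: above 10 N it gives 1 mm for each further 6 N. Spring key: 3 N starts it, 7 N brings it fully home, and it springs back up when let go.
- bar_key (a joint): bar key. Joint in m: 0 = up at rest, 0.008 = fully home on its stop; grows as the key is pressed in along its axis. The stop is rubber-cushioned: above 10 N it gives 1 mm for each further 6 N. No spring: it moves stiffly at about 5 N and stays down where it is left.
- small_key (a joint): small round key, to be left alone. Joint in m: 0 = up at rest, 0.008 = fully home on its stop; grows as the key is pressed in along its axis. The stop is rubber-cushioned: above 10 N it gives 1 mm for each further 6 N. Spring key: 3 N starts it, 7 N brings it fully home, and it springs back up when let go.
- beeswax: loose lump of beeswax, 43 x 54 x 20 mm, on the box's ledge near one end; bystander. Origin: centre of its underside.
- polish_tin: loose flat polish tin, 70 mm diameter, 22 mm high, on the box's ledge; bystander. Origin: centre of its underside.
- awl: loose awl with a wooden handle, 143 mm long, on the bench in front of the box; bystander.
- pencil: loose pencil, 166 mm long, on the bench in front of the box; bystander.
- dye_bottle: loose brown bottle with a black cap, 46 mm wide, 85 mm high, on the bench to the left of the box; bystander.
- heel_lift: loose half-round leather heel piece, 62 x 70 x 6 mm, on the bench to the right of the box; bystander.

How it is judged (in metres and radians):
On the way, in this order (a step that is already met when the one before it is completed fails the run):
1. the large round key is fully home, the other keys up (value of joint round_key above 0.007 m and value of joint each of square_key, bar_key, small_key below 0.0015 m), for 0.2 s.
2. the square key is fully home, the other keys up (value of joint square_key above 0.007 m and value of joint each of round_key, bar_key, small_key below 0.0015 m), for 0.2 s.
3. the large round key is fully home again and held there for 1.5 s, the other keys up (all of step 1), for 1.5 s.
4. the bar key is fully home, the other keys up (value of joint bar_key above 0.0065 m and value of joint each of round_key, square_key, small_key below 0.0015 m), for 0.2 s.
At the end, for the whole second after the job is handed in: The bar key is down (over 6.5 of its 8 mm) and stays so; the large round, square and small round keys are up (within 1.5 mm of rest) (all of step 4); the robot touches nothing.
It fails at once if the small round key is pressed (more than 3 mm) (value of joint small_key above 0.003 m).
It fails at once if two keys are pressed at once (value of joint each of round_key, square_key above 0.003 m or value of joint each of round_key, bar_key above 0.003 m or value of joint each of square_key, bar_key above 0.003 m).
It fails at once if a key or the box is pushed with more than 30 N (contact force between anything else and round_base above 30 N or contact force between anything else and small_base above 30 N or contact force between anything else and square_base above 30 N or contact force between anything else and bar_base above 30 N or contact force between anything else and console above 30 N).
It fails at once if one of the listed loose bystanders is moved by more than 25 mm (distance of any of dye_bottle, heel_lift, beeswax, polish_tin, awl, pencil from where it was at the start of the episode above 0.025 m).
It also fails if it takes over 50 s, if anything falls off the work surface, if the arm or the gripper's body presses on something with over 40 N, if the wrist force passes 120 N, or if a joint passes its speed limit or range.

## Working session

There is one attempt and no reset: what is moved stays moved. The work goes in short steps, Python scripts to look and compute and a tool call to move; the robot and the scene stay as the last step left them, time stands still between calls to the robot, and variables do not carry over. Pictures are saved under pics/ and viewed, at most 10 in all, crops included, and the job is handed in when it is done.

Besides the shell and the picture viewer there is one more tool, called after "Call:" as name(argument=value, ...), one argument or row to a line, values as JSON. apply_moves: Moves the arm, as the interface text tells. Its arguments: {"type":"object","properties":{"rows":{"type":"array"}},"required":["rows"]}

```bash
mkdir -p pics; cat > h.py <<'E'
import numpy as np, cv2
from rig import *
def cap(n,f):
    p=camera_params(n); im,d=capture(n)
    np.savez(''+f+'.npz',im=im,d=d,**{k:np.array(v) for k,v in p.items()})
    cv2.imwrite('pics/'+f+'.png',im[:,:,::-1]); return p,im,d
def pts(f):
    z=np.load(''+f+'.npz'); d=z['d']; v,u=np.mgrid[:400,:640]
    c=np.stack([(u-z['cx'])/z['fx']*d,-(v-z['cy'])/z['fy']*d,-d],-1)
    return c@z['orientation'].T+z['xyz'],d,z['im']
E
python3 - <<'E'
from h import *
for n in("scene","top"):
    p,_,_=cap(n,n+'1'); print(p)
print(read_state())
E
```

```text
{'fx': 423.11000041718705, 'fy': 423.11000041718705, 'cx': 316.4086369768629, 'cy': 193.94669732692668, 'xyz': array([0.06953201, 0.47787395, 0.76070872]), 'orientation': array([[-0.72175871,  0.49120058, -0.48763342],
       [-0.69187603, -0.5316484 ,  0.48852588],
       [-0.01928533,  0.68997969,  0.72357177]])}
{'fx': 452.4451341267143, 'fy': 452.4451341267143, 'cx': 322.0358847268828, 'cy': 203.19814659872205, 'xyz': array([0.42579647, 0.00575916, 1.11517809]), 'orientation': array([[-0.02518758,  0.99408291, -0.1056634 ],
       [-0.99950566, -0.0230527 ,  0.02137766],
       [ 0.01881534,  0.10614962,  0.99417214]])}
{'time_s': 0.1, 'joint_positions': array([-8.51129403e+01,  3.02748124e+01,  8.21493118e+01, -2.64214117e-03,
        6.76877883e+01, -1.02264838e+01]), 'qvel': array([ 0.00550861, -0.01009157, -0.1375772 , -0.12643182, -0.08400248,
        0.00127883]), 'tau': array([-3.04818441e-04, -4.40985346e+01, -1.77150679e+01,  6.35304954e-02,
        5.34176803e-02, -3.65442315e-05]), 'position': array([ 0.16293058, -0.60275942,  0.24665537]), 'tcp_rot': array([[ 9.65406483e-01,  2.60749458e-01, -2.08906552e-04],
       [ 2.60749364e-01, -9.65404576e-01,  1.94250447e-03],
       [ 3.04827647e-04, -1.92977866e-03, -9.99998092e-01]]), 'force': array([-0.02382796,  0.45784642,  0.29365469]), 'moment': array([-0.00821436,  0.04903232, -0.0313065 ]), 'grasp_force': 0.0, 'opening': 0.9982033367750609}
```

View pics/top1.png

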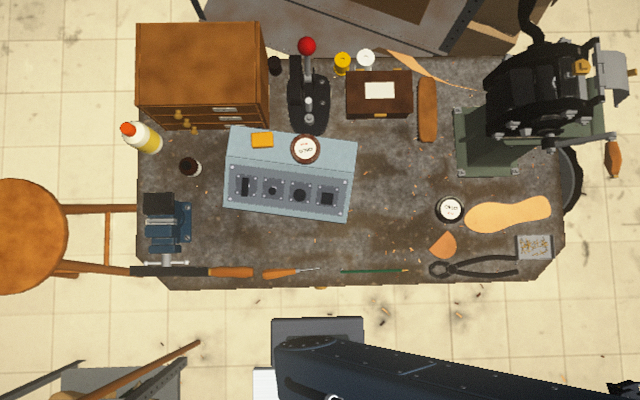

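View pics/scene1.png

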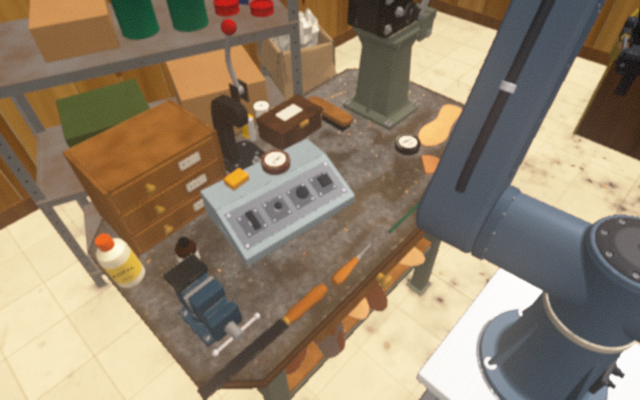

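The row from left to right is bar (245,187), small (272,191), round (299,195) and square (327,199) in the top view. The box is yawed slightly. Next I measure the panel plane and caps from depth.

```bash
python3 - <<'E'
from h import *
for f,box in(('top1',(215,365,120,228)),('scene1',(200,360,135,262))):
    P,d,im=pts(f); u0,u1,v0,v1=box
    cv2.imwrite(f'pics/c_{f}.png',cv2.resize(im[v0:v1,u0:u1,::-1],None,fx=5,fy=5,interpolation=cv2.INTER_CUBIC)[:600,:800])
    Q=P[v0:v1,u0:u1].reshape(-1,3); C=im[v0:v1,u0:u1].reshape(-1,3).astype(int)
    # ransac plane w/ tilt ~25deg
    rng=np.random.default_rng(0);best=0
    for i in range(3000):
        a,b,c=Q[rng.choice(len(Q),3)]; n=np.cross(b-a,c-a); 
        if np.linalg.norm(n)<1e-6: continue
        n/=np.linalg.norm(n); n*=np.sign(n[2]); 
        if not .85<n[2]<.94: continue
        k=(abs((Q-a)@n)<.002).sum()
        if k>best: best=k;bn,ba=n,a
    m=abs((Q-ba)@bn)<.003; S=Q[m]; ce=S.mean(0); n=np.linalg.svd(S-ce,full_matrices=False)[2][2]; n*=np.sign(n[2])
    print(f,best,'n',n,'tilt',np.degrees(np.arccos(n[2])),'yaw',np.degrees(np.arctan2(-n[1],-n[0])),'ce',ce)
    led=(abs(Q[:,2]-.084)<.004); print('ledge z',np.median(Q[led][:,2]),led.sum())
    H=((P-ce)@n); sub=H[v0:v1,u0:u1]
    dark=(im[v0:v1,u0:u1].max(-1)<75)&(sub>.01)&(sub<.04)
    k,l,st,cc=cv2.connectedComponentsWithStats(dark.astype(np.uint8))
    for i in range(1,k):
        if st[i,4]>20:
            mm=l==i; print(cc[i]+[u0,v0],st[i],P[v0:v1,u0:u1][mm].mean(0).round(4),'h',np.percentile(sub[mm],[10,50,90]).round(4))
E
```

```text
top1 4208 n [-0.41651495  0.06513175  0.90679278] tilt 24.934166468618535 yaw -8.887545992901128 ce [0.58049306 0.06438034 0.06271346]
ledge z 0.08374155537639649 3642
[244.71818182 186.53636364] [ 26  58   8  18 110] [0.5788 0.1609 0.0782] h [0.0185 0.0209 0.0235]
[271.95348837 190.90697674] [54 68  7  7 43] [0.5669 0.0981 0.08  ] h [0.0215 0.0234 0.026 ]
[299.41129032 194.88709677] [ 79  69  12  13 124] [0.556  0.0351 0.0821] h [0.0235 0.0259 0.0283]
[326.81102362 198.2992126 ] [106  72  13  13 127] [ 0.5468 -0.0278  0.0806] h [0.0219 0.0246 0.0266]
scene1 5111 n [-0.4153445   0.06732638  0.90716928] tilt 24.882947665792702 yaw -9.207426288192716 ce [0.57439192 0.07512739 0.05957661]
ledge z 0.0849356301086791 2983
[300.14814815 193.92592593] [97 55  9  8 27] [0.5538 0.0438 0.0816] h [0.0248 0.0262 0.0288]
[252.71428571 219.95238095] [47 77 13 17 84] [0.5764 0.163  0.0775] h [0.0193 0.0214 0.0232]
```

View pics/c_top1.png

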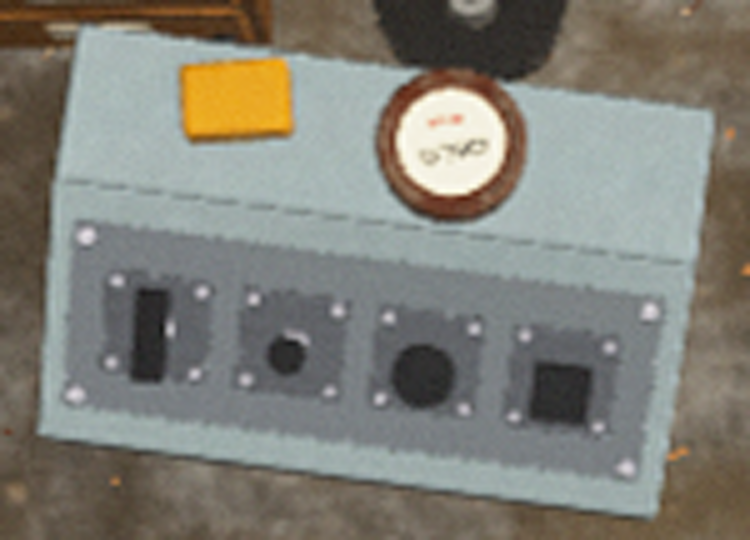

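View pics/c_scene1.png

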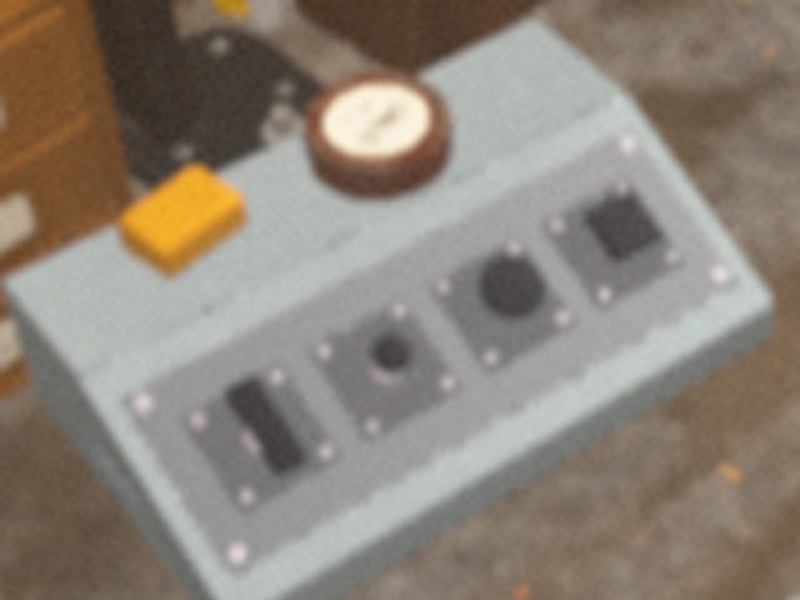

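Both crops confirm the order and cap shapes: round at about (422,377) in the top crop, square at (560,393), bar at (151,335) and small at (287,357). The depth fit gives a yaw of about -9° and a tilt of 25°. I'll press with closed fingers, with the tool along -n.

```bash
cat >> h.py <<'E'
from scipy.spatial.transform import Rotation as R
yaw=np.radians(-9.2); c,s=np.cos(yaw),np.sin(yaw)
K={'bar':(.5785,.161,.0782),'round':(.556,.0351,.0821),'square':(.5468,-.0278,.0806),'small':(.5669,.0981,.08)}
ty=np.array([s,-c,0]); N=np.array([-.4226*c,-.4226*s,.9063]); RT=np.stack([np.cross(ty,-N),ty,-N],1)
def plan(key,gap):
    S=read_state(); T=S['tcp_rot']; g=np.array(K[key])+N*(.025+gap)
    print(key,'shift mm',(T.T@(g-S['position'])*1000).round(1),'rot',(R.from_matrix(T.T@RT).as_rotvec(degrees=True)/6).round(2),'t',S['time_s'],'F',S['force'].round(1),'F.n',round(S['force']@N,2))
E
python3 -c "
from h import *; plan('round',.05); print(RT)"
```

```text
round shift mm [ 516.9 -526.2   97.8] rot [-0.9   4.1   3.98] t 0.1 F [-0.   0.5  0.3] F.n 0.31
[[ 0.8946416  -0.15988119  0.41716379]
 [-0.14490032 -0.98713627 -0.06756579]
 [ 0.4226      0.         -0.9063    ]]
```

Call:
apply_moves(
  rows=[
    {"x": 45,"y": -45,"z": 0,"rx": -0.1,"ry": 0.4,"rz": 0.4,"claw": 255},
    {"x": 90,"y": -90,"rx": -0.2,"ry": 0.8,"rz": 0.8,"claw": 255},
    {"x": 130,"y": -135,"rx": -0.3,"ry": 1.2,"rz": 1.2,"claw": 255},
    {"x": 175,"y": -180,"rx": -0.4,"ry": 1.6,"rz": 1.6,"claw": 255},
    {"x": 220,"y": -225,"rx": -0.5,"ry": 2.0,"rz": 2.0,"claw": 255},
    {"x": 265,"y": -270,"rx": -0.5,"ry": 2.4,"rz": 2.4,"claw": 255},
    {"x": 310,"y": -315,"rx": -0.6,"ry": 2.8,"rz": 2.8,"claw": 255},
    {"x": 355,"y": -360,"rx": -0.7,"ry": 3.2,"rz": 3.2,"claw": 255},
    {"x": 400,"y": -405,"rx": -0.8,"ry": 3.6,"rz": 3.6,"claw": 255},
    {"x": 440,"y": -450,"rx": -0.9,"ry": 4.1,"rz": 3.98,"claw": 255},
  ],
)

```text
validation failed for argument at $.ro...
```

```bash
python3 -c "
from h import *; plan('round',.04)"
```

```text
round shift mm [ 520.7 -524.4  106.8] rot [-0.9   4.1   3.98] t 0.1 F [-0.   0.5  0.3] F.n 0.31
```

Call:
apply_moves(
  rows=[
    {"x": 90,"y": -90,"z": 0,"rx": -0.2,"ry": 0.8,"rz": 0.8,"claw": 255},
    {"x": 175,"y": -180,"z": 0,"rx": -0.4,"ry": 1.6,"rz": 1.6,"claw": 255},
    {"x": 265,"y": -270,"z": 0,"rx": -0.5,"ry": 2.4,"rz": 2.4,"claw": 255},
    {"x": 355,"y": -360,"z": 0,"rx": -0.7,"ry": 3.2,"rz": 3.2,"claw": 255},
    {"x": 440,"y": -450,"z": 0,"rx": -0.9,"ry": 4.1,"rz": 4,"claw": 255},
    {"x": 440,"y": -450,"z": 0,"rx": -0.9,"ry": 4.1,"rz": 4,"claw": 255},
    {"x": 440,"y": -450,"z": 0,"rx": -0.9,"ry": 4.1,"rz": 4,"claw": 255},
    {"x": 440,"y": -450,"z": 0,"rx": -0.9,"ry": 4.1,"rz": 4,"claw": 255},
  ],
)

```text
time_s: 1.1
position: [0.4079, -0.1658, 0.2477]
tcp_rot: [[0.894, -0.163, 0.417], [-0.147, -0.987, -0.07], [0.423, 0.001, -0.906]]
force: [-0.3, -0.1, 0.0]
opening: 0.175
grasp_force: 0.0
```

```bash
python3 -c "
from h import *; plan('round',.03)"
```

```text
round shift mm [  32.8 -222.4  142.7] rot [ 0.03 -0.01 -0.02] t 1.1 F [-0.3 -0.1  0. ] F.n 0.13
```

Call:
apply_moves(
  rows=[
    {"x": 10,"y": -55,"z": 20,"rx": 0,"ry": 0,"rz": 0,"claw": 255},
    {"x": 20,"y": -110,"z": 50,"rx": 0,"ry": 0,"rz": 0,"claw": 255},
    {"x": 33,"y": -160,"z": 80,"rx": 0,"ry": 0,"rz": 0,"claw": 255},
    {"x": 33,"y": -200,"z": 100,"rx": 0,"ry": 0,"rz": 0,"claw": 255},
    {"x": 33,"y": -222,"z": 122,"rx": 0,"ry": 0,"rz": 0,"claw": 255},
    {"x": 33,"y": -222,"z": 122,"rx": 0,"ry": 0,"rz": 0,"claw": 255},
    {"x": 33,"y": -222,"z": 122,"rx": 0,"ry": 0,"rz": 0,"claw": 255},
  ],
)

```text
time_s: 1.98
position: [0.5232, 0.0383, 0.1506]
tcp_rot: [[0.895, -0.162, 0.416], [-0.146, -0.987, -0.069], [0.422, 0.001, -0.907]]
force: [0.0, -0.2, 0.7]
opening: 0.006
grasp_force: 0.0
```

```bash
python3 -c "
from h import *; plan('round',0.0);cap('wrist','w1')"
```

```text
round shift mm [ 0.9 -2.2 51. ] rot [ 0.02  0.01 -0.01] t 1.975 F [ 0.  -0.2  0.7] F.n 0.63
```

View pics/w1.png

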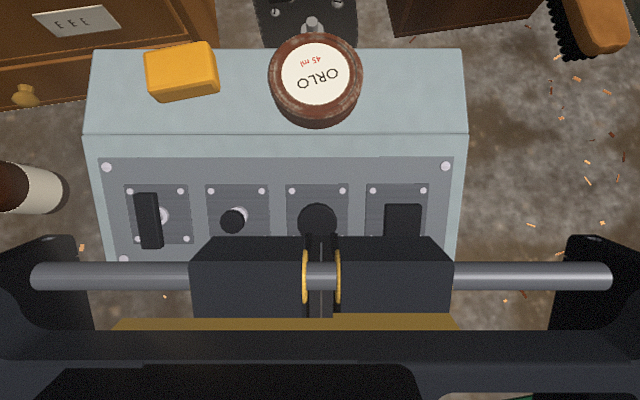

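The wrist view shows the closed fingertips at (318,240), lined up with the round cap at (316,217). The panel edges are level, so the yaw is good. Now I'll approach and feel for contact.

Call:
apply_moves(
  rows=[
    {"x": 1,"y": -2,"z": 30,"rx": 0,"ry": 0,"rz": 0,"claw": 255},
    {"x": 1,"y": -2,"z": 46,"rx": 0,"ry": 0,"rz": 0,"claw": 255},
    {"x": 1,"y": -2,"z": 46,"rx": 0,"ry": 0,"rz": 0,"claw": 255},
    {"x": 1,"y": -2,"z": 46,"rx": 0,"ry": 0,"rz": 0,"claw": 255},
  ],
)

```text
time_s: 2.52
position: [0.5438, 0.0364, 0.1103]
tcp_rot: [[0.894, -0.163, 0.417], [-0.147, -0.987, -0.07], [0.423, 0.001, -0.906]]
force: [0.2, -0.1, -0.3]
opening: 0.006
grasp_force: 0.0
```

```bash
python3 -c "
from h import *; plan('round',0.0)"
```

```text
round shift mm [-0.8 -0.7  5.7] rot [ 0.03 -0.01 -0.02] t 2.525 F [ 0.2 -0.1 -0.3] F.n -0.32
```

Call:
apply_moves(
  rows=[
    {"x": 0,"y": 0,"z": 1,"rx": 0,"ry": 0,"rz": 0,"claw": 255},
    {"x": 0,"y": 0,"z": 2,"rx": 0,"ry": 0,"rz": 0,"claw": 255},
    {"x": 0,"y": 0,"z": 2,"rx": 0,"ry": 0,"rz": 0,"claw": 255},
  ],
)

```text
time_s: 2.9
position: [0.5449, 0.0372, 0.1078]
tcp_rot: [[0.894, -0.161, 0.417], [-0.146, -0.987, -0.069], [0.423, 0.001, -0.906]]
force: [-0.1, 0.7, 0.7]
opening: 0.004
grasp_force: 0.0
```

```bash
python3 -c "
from h import *; plan('round',0.0)"
```

```text
round shift mm [-0.6  0.3  3. ] rot [ 0.02 -0.   -0.01] t 2.9 F [-0.1  0.7  0.7] F.n 0.7
```

Call:
apply_moves(
  rows=[
    {"x": 0,"y": 0,"z": 1,"rx": 0,"ry": 0,"rz": 0,"claw": 255},
    {"x": 0,"y": 0,"z": 2,"rx": 0,"ry": 0,"rz": 0,"claw": 255},
    {"x": 0,"y": 0,"z": 2,"rx": 0,"ry": 0,"rz": 0,"claw": 255},
  ],
)

```text
time_s: 3.28
position: [0.5457, 0.037, 0.1056]
tcp_rot: [[0.895, -0.161, 0.417], [-0.146, -0.987, -0.069], [0.422, 0.001, -0.906]]
force: [1.1, 0.6, -0.5]
opening: 0.009
grasp_force: 0.0
```

```bash
python3 -c "
from h import *; plan('round',0.0)"
```

```text
round shift mm [-0.4  0.2  0.7] rot [ 0.02  0.   -0.01] t 3.275 F [ 1.1  0.6 -0.5] F.n -0.87
```

Call:
apply_moves(
  rows=[
    {"x": 0,"y": 0,"z": 1,"rx": 0,"ry": 0,"rz": 0,"claw": 255},
    {"x": 0,"y": 0,"z": 2,"rx": 0,"ry": 0,"rz": 0,"claw": 255},
    {"x": 0,"y": 0,"z": 2,"rx": 0,"ry": 0,"rz": 0,"claw": 255},
  ],
)

```text
time_s: 3.65
position: [0.5465, 0.0369, 0.104]
tcp_rot: [[0.895, -0.161, 0.417], [-0.146, -0.987, -0.069], [0.423, 0.001, -0.906]]
force: [-2.1, 0.9, 3.9]
opening: 0.006
grasp_force: 1.8
```

```bash
python3 -c "
from h import *; plan('round',0.0)"
```

```text
round shift mm [-0.5  0.2 -1.1] rot [ 0.02  0.   -0.01] t 3.65 F [-2.1  0.9  3.9] F.n 4.41
```

Call:
apply_moves(
  rows=[
    {"x": 0,"y": 0,"z": 1,"rx": 0,"ry": 0,"rz": 0,"claw": 255},
    {"x": 0,"y": 0,"z": 2,"rx": 0,"ry": 0,"rz": 0,"claw": 255},
    {"x": 0,"y": 0,"z": 2,"rx": 0,"ry": 0,"rz": 0,"claw": 255},
  ],
)

```text
time_s: 4.03
position: [0.5474, 0.0367, 0.1021]
tcp_rot: [[0.895, -0.161, 0.417], [-0.146, -0.987, -0.069], [0.423, 0.001, -0.906]]
force: [-2.4, 0.7, 3.8]
opening: 0.002
grasp_force: 2.4
```

```bash
python3 -c "
from h import *; plan('round',0.0)"
```

```text
round shift mm [-0.5  0.2 -3.2] rot [ 0.02  0.   -0.01] t 4.025 F [-2.4  0.7  3.8] F.n 4.45
```

Call:
apply_moves(
  rows=[
    {"x": 0,"y": 0,"z": 1,"rx": 0,"ry": 0,"rz": 0,"claw": 255},
    {"x": 0,"y": 0,"z": 2,"rx": 0,"ry": 0,"rz": 0,"claw": 255},
    {"x": 0,"y": 0,"z": 3,"rx": 0,"ry": 0,"rz": 0,"claw": 255},
    {"x": 0,"y": 0,"z": 4,"rx": 0,"ry": 0,"rz": 0,"claw": 255},
    {"x": 0,"y": 0,"z": 4,"rx": 0,"ry": 0,"rz": 0,"claw": 255},
  ],
)

```text
time_s: 4.65
position: [0.549, 0.0365, 0.0985]
tcp_rot: [[0.895, -0.161, 0.417], [-0.146, -0.987, -0.069], [0.423, 0.001, -0.906]]
force: [-2.9, 1.3, 6.5]
opening: 0.006
grasp_force: 3.3
```

```bash
python3 -c "
from h import *; plan('round',0.0)"
```

```text
round shift mm [-0.5  0.2 -7.1] rot [ 0.02 -0.   -0.01] t 4.65 F [-2.9  1.3  6.5] F.n 7.14
```

Call:
apply_moves(
  rows=[
    {"x": 0,"y": 0,"z": 1,"rx": 0,"ry": 0,"rz": 0,"claw": 255},
    {"x": 0,"y": 0,"z": 1,"rx": 0,"ry": 0,"rz": 0,"claw": 255},
    {"x": 0,"y": 0,"z": 1,"rx": 0,"ry": 0,"rz": 0,"claw": 255},
  ],
)

```text
time_s: 5.03
position: [0.5492, 0.0364, 0.098]
tcp_rot: [[0.894, -0.161, 0.417], [-0.146, -0.987, -0.069], [0.423, 0.001, -0.906]]
force: [-4.9, 0.7, 10.2]
opening: 0.005
grasp_force: 5.4
```

```bash
python3 -c "
from h import *; plan('round',0.0)"
```

```text
round shift mm [-0.5  0.3 -7.7] rot [ 0.02 -0.   -0.01] t 5.025 F [-4.9  0.7 10.2] F.n 11.36
```

Call:
apply_moves(
  rows=[
    {"x": 0,"y": 0,"z": 0.5,"rx": 0,"ry": 0,"rz": 0,"claw": 255},
    {"x": 0,"y": 0,"z": 0.5,"rx": 0,"ry": 0,"rz": 0,"claw": 255},
    {"x": 0,"y": 0,"z": 0.5,"rx": 0,"ry": 0,"rz": 0,"claw": 255},
  ],
)

```text
time_s: 5.4
position: [0.5493, 0.0364, 0.0977]
tcp_rot: [[0.894, -0.161, 0.417], [-0.146, -0.987, -0.069], [0.423, 0.001, -0.906]]
force: [-5.2, 1.3, 11.4]
opening: 0.005
grasp_force: 6.2
```

```bash
python3 -c "
from h import *; plan('round',0.0)"
```

```text
round shift mm [-0.4  0.2 -8. ] rot [ 0.02 -0.   -0.01] t 5.4 F [-5.2  1.3 11.4] F.n 12.56
```

Call:
apply_moves(
  rows=[
    {"x": 0,"y": 0,"z": -15,"rx": 0,"ry": 0,"rz": 0,"claw": 255},
    {"x": 0,"y": 0,"z": -30,"rx": 0,"ry": 0,"rz": 0,"claw": 255},
    {"x": 0,"y": 30,"z": -30,"rx": 0,"ry": 0,"rz": 0,"claw": 255},
    {"x": 0,"y": 64,"z": -30,"rx": 0,"ry": 0,"rz": 0,"claw": 255},
    {"x": 0,"y": 64,"z": -30,"rx": 0,"ry": 0,"rz": 0,"claw": 255},
    {"x": 0,"y": 64,"z": -30,"rx": 0,"ry": 0,"rz": 0,"claw": 255},
  ],
)

```text
time_s: 6.15
position: [0.5272, -0.0261, 0.1241]
tcp_rot: [[0.894, -0.164, 0.417], [-0.148, -0.987, -0.07], [0.423, 0.001, -0.906]]
force: [0.1, -0.7, 0.5]
opening: 0.009
grasp_force: 0.0
```

```bash
python3 -c "
from h import *; plan('square',0.0)"
```

```text
square shift mm [-0.6 -1.5 22.7] rot [ 0.03 -0.   -0.03] t 6.15 F [ 0.1 -0.7  0.5] F.n 0.4
```

Call:
apply_moves(
  rows=[
    {"x": -0.5,"y": -1.5,"z": 15,"rx": 0,"ry": 0,"rz": 0,"claw": 255},
    {"x": -0.5,"y": -1.5,"z": 19,"rx": 0,"ry": 0,"rz": 0,"claw": 255},
    {"x": -0.5,"y": -1.5,"z": 20,"rx": 0,"ry": 0,"rz": 0,"claw": 255},
    {"x": -0.5,"y": -1.5,"z": 20,"rx": 0,"ry": 0,"rz": 0,"claw": 255},
  ],
)

```text
time_s: 6.65
position: [0.5351, -0.0247, 0.1059]
tcp_rot: [[0.895, -0.162, 0.417], [-0.146, -0.987, -0.069], [0.422, 0.001, -0.906]]
force: [0.4, 0.9, 0.6]
opening: 0.002
grasp_force: 0.0
```

```bash
python3 -c "
from h import *; plan('square',0.0)"
```

```text
square shift mm [0.3 1.2 3. ] rot [ 0.02  0.   -0.01] t 6.65 F [0.4 0.9 0.6] F.n 0.43
```

Call:
apply_moves(
  rows=[
    {"x": 0,"y": 0,"z": 1,"rx": 0,"ry": 0,"rz": 0,"claw": 255},
    {"x": 0,"y": 0,"z": 2,"rx": 0,"ry": 0,"rz": 0,"claw": 255},
    {"x": 0,"y": 0,"z": 2,"rx": 0,"ry": 0,"rz": 0,"claw": 255},
  ],
)

```text
time_s: 7.02
position: [0.5358, -0.0247, 0.1043]
tcp_rot: [[0.894, -0.162, 0.417], [-0.146, -0.987, -0.07], [0.423, 0.001, -0.906]]
force: [-0.4, -0.2, -0.3]
opening: 0.011
grasp_force: 0.0
```

```bash
python3 -c "
from h import *; plan('square',0.0)"
```

```text
square shift mm [0.2 1.3 1.3] rot [ 0.02 -0.   -0.01] t 7.025 F [-0.4 -0.2 -0.3] F.n -0.13
```

Call:
apply_moves(
  rows=[
    {"x": 0,"y": 0,"z": 1,"rx": 0,"ry": 0,"rz": 0,"claw": 255},
    {"x": 0,"y": 0,"z": 2,"rx": 0,"ry": 0,"rz": 0,"claw": 255},
    {"x": 0,"y": 0,"z": 2,"rx": 0,"ry": 0,"rz": 0,"claw": 255},
  ],
)

```text
time_s: 7.4
position: [0.5367, -0.0249, 0.1026]
tcp_rot: [[0.894, -0.162, 0.417], [-0.146, -0.987, -0.069], [0.423, 0.001, -0.906]]
force: [-1.8, 0.8, 3.9]
opening: 0.001
grasp_force: 1.7
```

```bash
python3 -c "
from h import *; plan('square',0.0)"
```

```text
square shift mm [ 0.2  1.3 -0.6] rot [ 0.02 -0.   -0.01] t 7.4 F [-1.8  0.8  3.9] F.n 4.32
```

Call:
apply_moves(
  rows=[
    {"x": 0,"y": 0,"z": 1,"rx": 0,"ry": 0,"rz": 0,"claw": 255},
    {"x": 0,"y": 0,"z": 2,"rx": 0,"ry": 0,"rz": 0,"claw": 255},
    {"x": 0,"y": 0,"z": 3,"rx": 0,"ry": 0,"rz": 0,"claw": 255},
    {"x": 0,"y": 0,"z": 3,"rx": 0,"ry": 0,"rz": 0,"claw": 255},
  ],
)

```text
time_s: 7.9
position: [0.538, -0.0251, 0.0997]
tcp_rot: [[0.894, -0.162, 0.417], [-0.146, -0.987, -0.069], [0.423, 0.001, -0.906]]
force: [-1.6, 1.0, 5.0]
opening: 0.001
grasp_force: 2.5
```

```bash
python3 -c "
from h import *; plan('square',0.0)"
```

```text
square shift mm [ 0.2  1.3 -3.8] rot [ 0.02 -0.   -0.01] t 7.9 F [-1.6  1.   5. ] F.n 5.32
```

Call:
apply_moves(
  rows=[
    {"x": 0,"y": 0,"z": 1,"rx": 0,"ry": 0,"rz": 0,"claw": 255},
    {"x": 0,"y": 0,"z": 2,"rx": 0,"ry": 0,"rz": 0,"claw": 255},
    {"x": 0,"y": 0,"z": 3,"rx": 0,"ry": 0,"rz": 0,"claw": 255},
    {"x": 0,"y": 0,"z": 4,"rx": 0,"ry": 0,"rz": 0,"claw": 255},
    {"x": 0,"y": 0,"z": 4,"rx": 0,"ry": 0,"rz": 0,"claw": 255},
  ],
)

```text
time_s: 8.52
position: [0.5395, -0.0253, 0.0963]
tcp_rot: [[0.894, -0.162, 0.417], [-0.146, -0.987, -0.069], [0.423, 0.001, -0.906]]
force: [-2.8, 0.9, 6.2]
opening: 0.006
grasp_force: 3.4
```

```bash
python3 -c "
from h import *; plan('square',0.0)"
```

```text
square shift mm [ 0.2  1.3 -7.6] rot [ 0.02 -0.   -0.01] t 8.525 F [-2.8  0.9  6.2] F.n 6.86
```

Call:
apply_moves(
  rows=[
    {"x": 0,"y": 0,"z": 0.5,"rx": 0,"ry": 0,"rz": 0,"claw": 255},
    {"x": 0,"y": 0,"z": 1,"rx": 0,"ry": 0,"rz": 0,"claw": 255},
    {"x": 0,"y": 0,"z": 1,"rx": 0,"ry": 0,"rz": 0,"claw": 255},
    {"x": 0,"y": 0,"z": 1,"rx": 0,"ry": 0,"rz": 0,"claw": 255},
  ],
)

```text
time_s: 9.02
position: [0.5397, -0.0253, 0.0958]
tcp_rot: [[0.894, -0.161, 0.417], [-0.146, -0.987, -0.07], [0.423, 0.002, -0.906]]
force: [-4.5, 1.5, 10.8]
opening: 0.006
grasp_force: 6.1
```

```bash
python3 -c "
from h import *; plan('square',0.0)"
```

```text
square shift mm [ 0.3  1.3 -8.1] rot [ 0.02 -0.01 -0.01] t 9.025 F [-4.5  1.5 10.8] F.n 11.72
```

Call:
apply_moves(
  rows=[
    {"x": 0,"y": 0,"z": 0.4,"rx": 0,"ry": 0,"rz": 0,"claw": 255},
    {"x": 0,"y": 0,"z": 0.4,"rx": 0,"ry": 0,"rz": 0,"claw": 255},
    {"x": 0,"y": 0,"z": -15,"rx": 0,"ry": 0,"rz": 0,"claw": 255},
    {"x": 0,"y": 0,"z": -30,"rx": 0,"ry": 0,"rz": 0,"claw": 255},
    {"x": 0,"y": -30,"z": -30,"rx": 0,"ry": 0,"rz": 0,"claw": 255},
    {"x": 0,"y": -63,"z": -30,"rx": 0,"ry": 0,"rz": 0,"claw": 255},
    {"x": 0,"y": -63,"z": -30,"rx": 0,"ry": 0,"rz": 0,"claw": 255},
    {"x": 0,"y": -63,"z": -30,"rx": 0,"ry": 0,"rz": 0,"claw": 255},
  ],
)

```text
time_s: 10.02
position: [0.5375, 0.0379, 0.1216]
tcp_rot: [[0.895, -0.162, 0.416], [-0.146, -0.987, -0.069], [0.421, 0.001, -0.907]]
force: [-0.9, 0.1, 0.0]
opening: 0.006
grasp_force: 0.0
```

```bash
python3 -c "
from h import *; plan('round',0.0)"
```

```text
round shift mm [ 0.3 -0.2 18.7] rot [ 0.02  0.01 -0.01] t 10.025 F [-0.9  0.1  0. ] F.n 0.38
```

Call:
apply_moves(
  rows=[
    {"x": 0,"y": 0,"z": 13,"rx": 0,"ry": 0,"rz": 0,"claw": 255},
    {"x": 0,"y": 0,"z": 17,"rx": 0,"ry": 0,"rz": 0,"claw": 255},
    {"x": 0,"y": 0,"z": 19,"rx": 0,"ry": 0,"rz": 0,"claw": 255},
    {"x": 0,"y": 0,"z": 21,"rx": 0,"ry": 0,"rz": 0,"claw": 255},
    {"x": 0,"y": 0,"z": 23,"rx": 0,"ry": 0,"rz": 0,"claw": 255},
    {"x": 0,"y": 0,"z": 24.5,"rx": 0,"ry": 0,"rz": 0,"claw": 255},
    {"x": 0,"y": 0,"z": 25.5,"rx": 0,"ry": 0,"rz": 0,"claw": 255},
    {"x": 0,"y": 0,"z": 25.5,"rx": 0,"ry": 0,"rz": 0,"claw": 255},
  ],
)

```text
time_s: 11.02
position: [0.5476, 0.0358, 0.0989]
tcp_rot: [[0.895, -0.161, 0.416], [-0.146, -0.987, -0.069], [0.421, 0.001, -0.907]]
force: [-2.9, 2.2, 5.9]
opening: 0.002
grasp_force: 3.1
```

```bash
python3 -c "
from h import *; plan('round',0.0)"
```

```text
round shift mm [ 0.5 -0.6 -6.2] rot [ 0.02  0.01 -0.01] t 11.025 F [-2.9  2.2  5.9] F.n 6.68
```

Call:
apply_moves(
  rows=[
    {"x": 0,"y": 0,"z": 0.5,"rx": 0,"ry": 0,"rz": 0,"claw": 255},
    {"x": 0,"y": 0,"z": 1,"rx": 0,"ry": 0,"rz": 0,"claw": 255},
    {"x": 0,"y": 0,"z": 1,"rx": 0,"ry": 0,"rz": 0,"claw": 255},
  ],
)

```text
time_s: 11.4
position: [0.548, 0.0357, 0.0981]
tcp_rot: [[0.895, -0.161, 0.416], [-0.146, -0.987, -0.069], [0.421, 0.001, -0.907]]
force: [-4.0, 0.6, 4.8]
opening: 0.004
grasp_force: 3.3
```

```bash
python3 -c "
from h import *; plan('round',0.0)"
```

```text
round shift mm [ 0.5 -0.6 -7.2] rot [ 0.02  0.01 -0.01] t 11.4 F [-4.   0.6  4.8] F.n 6.05
```

Needs about 1 mm more. Then I hold for over 2 s.

Call:
apply_moves(
  rows=[
    {"x": 0,"y": 0,"z": 0.5,"rx": 0,"ry": 0,"rz": 0,"claw": 255},
    {"x": 0,"y": 0,"z": 1,"rx": 0,"ry": 0,"rz": 0,"claw": 255},
    {"x": 0,"y": 0,"z": 1.3,"rx": 0,"ry": 0,"rz": 0,"claw": 255},
    {"x": 0,"y": 0,"z": 1.3,"rx": 0,"ry": 0,"rz": 0,"claw": 255},
  ],
)

```text
time_s: 11.9
position: [0.5484, 0.0357, 0.0974]
tcp_rot: [[0.895, -0.161, 0.416], [-0.146, -0.987, -0.069], [0.422, 0.001, -0.907]]
force: [-5.9, 2.2, 10.3]
opening: 0.0
grasp_force: 6.1
```

```bash
python3 -c "
from h import *; plan('round',0.0)"
```

```text
round shift mm [ 0.4 -0.6 -7.9] rot [ 0.01  0.01 -0.01] t 11.9 F [-5.9  2.2 10.3] F.n 11.97
```

Call:
apply_moves(
  rows=[
    {"x": 0,"y": 0,"z": 0.3,"rx": 0,"ry": 0,"rz": 0,"claw": 255},
    {"x": 0,"y": 0,"z": 0.3,"rx": 0,"ry": 0,"rz": 0,"claw": 255},
    {"x": 0,"y": 0,"z": 0.3,"rx": 0,"ry": 0,"rz": 0,"claw": 255},
    {"x": 0,"y": 0,"z": 0.3,"rx": 0,"ry": 0,"rz": 0,"claw": 255},
    {"x": 0,"y": 0,"z": 0.3,"rx": 0,"ry": 0,"rz": 0,"claw": 255},
    {"x": 0,"y": 0,"z": 0.3,"rx": 0,"ry": 0,"rz": 0,"claw": 255},
    {"x": 0,"y": 0,"z": 0.3,"rx": 0,"ry": 0,"rz": 0,"claw": 255},
    {"x": 0,"y": 0,"z": 0.3,"rx": 0,"ry": 0,"rz": 0,"claw": 255},
    {"x": 0,"y": 0,"z": 0.3,"rx": 0,"ry": 0,"rz": 0,"claw": 255},
    {"x": 0,"y": 0,"z": 0.3,"rx": 0,"ry": 0,"rz": 0,"claw": 255},
  ],
)

```text
time_s: 13.15
position: [0.5484, 0.0357, 0.0972]
tcp_rot: [[0.895, -0.161, 0.416], [-0.146, -0.987, -0.069], [0.422, 0.001, -0.907]]
force: [-6.5, 1.8, 11.1]
opening: 0.008
grasp_force: 6.5
```

Call:
apply_moves(
  rows=[
    {"x": 0,"y": 0,"z": 0,"rx": 0,"ry": 0,"rz": 0,"claw": 255},
    {"x": 0,"y": 0,"z": 0,"rx": 0,"ry": 0,"rz": 0,"claw": 255},
    {"x": 0,"y": 0,"z": 0,"rx": 0,"ry": 0,"rz": 0,"claw": 255},
    {"x": 0,"y": 0,"z": 0,"rx": 0,"ry": 0,"rz": 0,"claw": 255},
    {"x": 0,"y": 0,"z": 0,"rx": 0,"ry": 0,"rz": 0,"claw": 255},
    {"x": 0,"y": 0,"z": 0,"rx": 0,"ry": 0,"rz": 0,"claw": 255},
    {"x": 0,"y": 0,"z": 0,"rx": 0,"ry": 0,"rz": 0,"claw": 255},
    {"x": 0,"y": 0,"z": 0,"rx": 0,"ry": 0,"rz": 0,"claw": 255},
  ],
)

```text
time_s: 14.15
position: [0.5484, 0.0357, 0.0972]
tcp_rot: [[0.895, -0.161, 0.416], [-0.146, -0.987, -0.069], [0.422, 0.001, -0.907]]
force: [-7.0, 1.5, 10.2]
opening: 0.007
grasp_force: 6.5
```

Call:
apply_moves(
  rows=[
    {"x": 0,"y": 0,"z": -20,"rx": 0,"ry": 0,"rz": 0,"claw": 255},
    {"x": 0,"y": 0,"z": -40,"rx": 0,"ry": 0,"rz": 0,"claw": 255},
    {"x": 0,"y": -40,"z": -40,"rx": 0,"ry": 0,"rz": 0,"claw": 255},
    {"x": 0,"y": -85,"z": -40,"rx": 0,"ry": 0,"rz": 0,"claw": 255},
    {"x": 0,"y": -128,"z": -40,"rx": 0,"ry": 0,"rz": 0,"claw": 255},
    {"x": 0,"y": -128,"z": -40,"rx": 0,"ry": 0,"rz": 0,"claw": 255},
    {"x": 0,"y": -128,"z": -40,"rx": 0,"ry": 0,"rz": 0,"claw": 255},
  ],
)

```text
time_s: 15.02
position: [0.5529, 0.1643, 0.1324]
tcp_rot: [[0.895, -0.161, 0.415], [-0.146, -0.987, -0.069], [0.421, 0.001, -0.907]]
force: [-0.1, -0.0, -0.0]
opening: 0.007
grasp_force: 0.0
```

```bash
python3 -c "
from h import *; plan('bar',0.0)"
```

```text
bar shift mm [ 0.5 -0.9 35. ] rot [ 0.02  0.02 -0.01] t 15.025 F [-0.1 -0.  -0. ] F.n -0.0
```

Call:
apply_moves(
  rows=[
    {"x": 0,"y": -1,"z": 20,"rx": 0,"ry": 0,"rz": 0,"claw": 255},
    {"x": 0,"y": -1,"z": 30,"rx": 0,"ry": 0,"rz": 0,"claw": 255},
    {"x": 0,"y": -1,"z": 32,"rx": 0,"ry": 0,"rz": 0,"claw": 255},
    {"x": 0,"y": -1,"z": 33.5,"rx": 0,"ry": 0,"rz": 0,"claw": 255},
    {"x": 0,"y": -1,"z": 33.5,"rx": 0,"ry": 0,"rz": 0,"claw": 255},
  ],
)

```text
time_s: 15.65
position: [0.5672, 0.1632, 0.1027]
tcp_rot: [[0.895, -0.162, 0.417], [-0.146, -0.987, -0.069], [0.422, 0.001, -0.907]]
force: [-0.2, 0.2, -0.1]
opening: 0.006
grasp_force: 0.0
```

```bash
python3 -c "
from h import *; plan('bar',0.0)"
```

```text
bar shift mm [0.1 0.3 2. ] rot [ 0.01  0.   -0.01] t 15.65 F [-0.2  0.2 -0.1] F.n 0.04
```

Call:
apply_moves(
  rows=[
    {"x": 0,"y": 0,"z": 1,"rx": 0,"ry": 0,"rz": 0,"claw": 255},
    {"x": 0,"y": 0,"z": 2,"rx": 0,"ry": 0,"rz": 0,"claw": 255},
    {"x": 0,"y": 0,"z": 3,"rx": 0,"ry": 0,"rz": 0,"claw": 255},
    {"x": 0,"y": 0,"z": 3,"rx": 0,"ry": 0,"rz": 0,"claw": 255},
  ],
)

```text
time_s: 16.15
position: [0.5685, 0.1633, 0.1]
tcp_rot: [[0.895, -0.161, 0.417], [-0.146, -0.987, -0.069], [0.422, 0.001, -0.906]]
force: [-2.3, 0.0, 4.4]
opening: 0.006
grasp_force: 2.4
```

```bash
python3 -c "
from h import *; plan('bar',0.0)"
```

```text
bar shift mm [ 0.1  0.6 -0.9] rot [ 0.01  0.   -0.01] t 16.15 F [-2.3  0.   4.4] F.n 4.93
```

Call:
apply_moves(
  rows=[
    {"x": 0,"y": 0,"z": 1,"rx": 0,"ry": 0,"rz": 0,"claw": 255},
    {"x": 0,"y": 0,"z": 2,"rx": 0,"ry": 0,"rz": 0,"claw": 255},
    {"x": 0,"y": 0,"z": 2.5,"rx": 0,"ry": 0,"rz": 0,"claw": 255},
    {"x": 0,"y": 0,"z": 2.5,"rx": 0,"ry": 0,"rz": 0,"claw": 255},
  ],
)

```text
time_s: 16.65
position: [0.5697, 0.1631, 0.0974]
tcp_rot: [[0.895, -0.161, 0.417], [-0.146, -0.987, -0.069], [0.422, 0.001, -0.907]]
force: [-0.9, 1.2, 4.0]
opening: 0.007
grasp_force: 2.0
```

```bash
python3 -c "
from h import *; plan('bar',0.0)"
```

```text
bar shift mm [ 0.1  0.7 -3.8] rot [ 0.01  0.   -0.01] t 16.65 F [-0.9  1.2  4. ] F.n 4.09
```

Call:
apply_moves(
  rows=[
    {"x": 0,"y": 0,"z": 1,"rx": 0,"ry": 0,"rz": 0,"claw": 255},
    {"x": 0,"y": 0,"z": 2,"rx": 0,"ry": 0,"rz": 0,"claw": 255},
    {"x": 0,"y": 0,"z": 2.5,"rx": 0,"ry": 0,"rz": 0,"claw": 255},
    {"x": 0,"y": 0,"z": 2.5,"rx": 0,"ry": 0,"rz": 0,"claw": 255},
  ],
)

```text
time_s: 17.15
position: [0.5707, 0.1629, 0.0951]
tcp_rot: [[0.895, -0.161, 0.416], [-0.146, -0.987, -0.069], [0.422, 0.001, -0.907]]
force: [-1.2, 1.4, 4.1]
opening: 0.004
grasp_force: 1.8
```

```bash
python3 -c "
from h import *; plan('bar',0.0)"
```

```text
bar shift mm [ 0.1  0.6 -6.3] rot [ 0.01  0.01 -0.01] t 17.15 F [-1.2  1.4  4.1] F.n 4.35
```

Call:
apply_moves(
  rows=[
    {"x": 0,"y": 0,"z": 0.5,"rx": 0,"ry": 0,"rz": 0,"claw": 255},
    {"x": 0,"y": 0,"z": 1,"rx": 0,"ry": 0,"rz": 0,"claw": 255},
    {"x": 0,"y": 0,"z": 1,"rx": 0,"ry": 0,"rz": 0,"claw": 255},
  ],
)

```text
time_s: 17.52
position: [0.5711, 0.1628, 0.0943]
tcp_rot: [[0.895, -0.161, 0.417], [-0.146, -0.987, -0.069], [0.422, 0.001, -0.907]]
force: [-0.3, 2.2, 4.8]
opening: 0.007
grasp_force: 2.1
```

```bash
python3 -c "
from h import *; plan('bar',0.0)"
```

```text
bar shift mm [ 0.1  0.6 -7.2] rot [ 0.01  0.   -0.01] t 17.525 F [-0.3  2.2  4.8] F.n 4.6
```

Call:
apply_moves(
  rows=[
    {"x": 0,"y": 0,"z": 0.5,"rx": 0,"ry": 0,"rz": 0,"claw": 255},
    {"x": 0,"y": 0,"z": 1,"rx": 0,"ry": 0,"rz": 0,"claw": 255},
    {"x": 0,"y": 0,"z": 1,"rx": 0,"ry": 0,"rz": 0,"claw": 255},
  ],
)

```text
time_s: 17.9
position: [0.5714, 0.1628, 0.0936]
tcp_rot: [[0.895, -0.161, 0.417], [-0.146, -0.987, -0.069], [0.422, 0.001, -0.906]]
force: [-1.8, 2.0, 6.7]
opening: 0.005
grasp_force: 3.7
```

```bash
python3 -c "
from h import *; plan('bar',0.0)"
```

```text
bar shift mm [ 0.1  0.6 -7.9] rot [ 0.01  0.   -0.01] t 17.9 F [-1.8  2.   6.7] F.n 7.01
```

Call:
apply_moves(
  rows=[
    {"x": 0,"y": 0,"z": 0.7,"rx": 0,"ry": 0,"rz": 0,"claw": 255},
    {"x": 0,"y": 0,"z": 0.7,"rx": 0,"ry": 0,"rz": 0,"claw": 255},
    {"x": 0,"y": 0,"z": 0.7,"rx": 0,"ry": 0,"rz": 0,"claw": 255},
  ],
)

```text
time_s: 18.27
position: [0.5715, 0.1627, 0.0934]
tcp_rot: [[0.895, -0.161, 0.417], [-0.146, -0.987, -0.069], [0.423, 0.001, -0.906]]
force: [-3.5, 1.5, 10.7]
opening: 0.005
grasp_force: 5.5
```

```bash
python3 -c "
from h import *; plan('bar',0.0)"
```

```text
bar shift mm [ 0.1  0.6 -8.2] rot [ 0.01 -0.   -0.01] t 18.275 F [-3.5  1.5 10.7] F.n 11.27
```

The bar key is on its stop. I back off and check.

Call:
apply_moves(
  rows=[
    {"x": 0,"y": 0,"z": 0,"rx": 0,"ry": 0,"rz": 0,"claw": 255},
    {"x": 0,"y": 0,"z": 0,"rx": 0,"ry": 0,"rz": 0,"claw": 255},
    {"x": 0,"y": 0,"z": -30,"rx": 0,"ry": 0,"rz": 0,"claw": 255},
    {"x": 0,"y": 0,"z": -70,"rx": 0,"ry": 0,"rz": 0,"claw": 255},
    {"x": 0,"y": 0,"z": -110,"rx": 0,"ry": 0,"rz": 0,"claw": 255},
    {"x": 0,"y": 0,"z": -110,"rx": 0,"ry": 0,"rz": 0,"claw": 255},
    {"x": 0,"y": 0,"z": -110,"rx": 0,"ry": 0,"rz": 0,"claw": 255},
    {"x": 0,"y": 0,"z": -110,"rx": 0,"ry": 0,"rz": 0,"claw": 255},
  ],
)

```text
time_s: 19.27
position: [0.5256, 0.1697, 0.1909]
tcp_rot: [[0.896, -0.162, 0.414], [-0.146, -0.987, -0.07], [0.419, 0.002, -0.908]]
force: [-0.1, 0.4, -0.5]
opening: 0.005
grasp_force: 0.0
```

```bash
python3 -c "
from h import *; plan('bar',0.0);cap('wrist','w2')"
```

```text
bar shift mm [ 1.3 -0.1 99.8] rot [ 0.03  0.03 -0.01] t 19.275 F [-0.1  0.4 -0.5] F.n -0.39
```

View pics/w2.png

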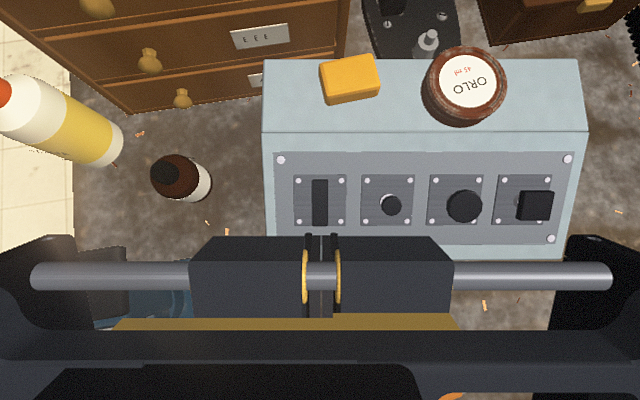

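The bar key at (320,203) is down. The small (391,205), round (464,206) and square (535,205) keys stand up, the wax and tin have not moved, and the tool is clear.

```bash
python3 -c "
from rig import *; print(hand_in())"
```

```text
the job is handed in; nothing more can be done
None
```

I pressed round, then square, then round again (held over 2 s), then bar, which stayed down, with pushes read at about 13 N or less and the small key untouched. The job is handed in after about 19 s; no verdict came back.

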